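# Stack a ware tray on the drying stand by feel

### The job

Pick up the wooden ware tray by its handle, with its two small cups, and stack it on the lower tray in the drying stand so that all four lugs drop into the corner sockets and it sits fully home and level, then let go. The lower tray lies a little off-centre in its stand, so feel for the sockets with a light touch: do not bang or force the tray, keep it level so the cups stay standing in it, and leave the clay bear and the beaker between them alone.

Things in the scene. Friction and masses are not known exactly. Their poses are not given: they have to be found in the camera images.
- tray: Upper ware tray, light wood, loose, 0.4 to 0.65 kg: deck 230 (x) x 170 (y) mm, rim 20 mm high, on four round lugs 20 mm across, 14 mm long, feet chamfered 1.5 mm, centred at x +-100, y +-70. Origin: tray's centre at the level of the lugs' feet. Deck underside z = 14, deck top 22, rim top 42. Centre of mass near x = y = 0. Fits the lower tray either way round (half turn).
- handle (a point): Grip point of the upper tray's handle, 65 mm above the tray's origin, axes as the tray's. The handle is an upright board, 100 mm long along x, 20 mm thick along y, its top 17 mm above this point. A divider 12 mm thick runs on along x the tray's whole length, its top 17 mm below this point. Pinch the handle across y.
- stand: Drying stand: wooden board 290 (x) x 230 (y) mm screwed to the bench, low corner stops up to z = 26. Origin: centre of its underside, z up. In it, parallel to it, lies a heavy lower ware tray holding two bowls, displaced from the stand's centre by an unmeasured 0 to 7 mm along x and 0 to 7 mm along y, either way; it keeps its place unless shoved with over about 60 N.
- stand_top (a point): Point over the stand's centre at the height of the lower tray's four post tops, 85 mm above the bench, axes as the stand's. Posts are 36 mm square, at x +-100, y +-70 of the lower tray's own (displaced) centre; each has a square socket 23 mm wide, 17 mm deep: 1.5 mm clearance round a lug. Upper tray's origin: z = 85 with lugs on the post tops; 71 fully home, deck on the posts.
- cup0: Small pale fired-clay cup, 80 g, 52 mm wide at the rim, 48 mm high, loose, standing on the upper tray's deck near x = 68, y = 45 mm of the tray. Origin: centre of its underside, z up.
- cup1: Same cup, standing near x = -68, y = -45 mm of the tray.
- bear: Bystander: small seated clay bear, 36 mm wide, 53 mm high, standing between the tray and the stand. Origin: centre of its underside, z up. Leave alone.
- beaker: Bystander: tall clay beaker, 72 mm wide at the rim, 100 mm high, standing farther out between the tray and the stand. Origin: centre of its underside, z up. Leave alone.
Not all that is in view belongs to the job. Leave any orange look-alike of the cup1 alone. What is shaped like the cup0 but red is not meant.

How it is judged:
By the outcome, as a careful person would: the job done as asked, in the order asked, and still so for the second after the job is handed in, with the robot touching nothing.
It also fails if it takes over 72 s, if anything falls off the work surface, if the arm or the gripper's body presses on something with over 40 N, if the wrist force passes 120 N, or if a joint passes its speed limit or range.

### The arm

A 6-joint arm with a two-finger parallel gripper is mounted at the origin on the work surface. World frame = base frame: x ahead of the robot, y to its left, z up, the work surface at z = 0. Lengths are in m, angles in rad, forces in N, time in s.
With the tool pointing down it reaches from about 0.325 to 0.775 m from the base axis. Payload 5.5 kg.
Tool frame: the origin (TCP) lies between the finger pads; the fingertips stand 14 mm ahead of it and the grasp point (between the pads) lies 5 mm behind it; z points along the fingers, y is the line along which they close (so a half turn about z gives the same grasp; the last joint's range is limited). The gripper opens to 88 mm and grips with 3 to 60 N. Pads are 20 mm wide; open, the fingers measure 115 mm over their backs; the gripper's body (75 mm by 178 mm) begins 61 mm behind the grasp point.
Start: joints at [-1.237, 0.091, 1.231, -0, 1.82, -0.057], TCP at [0.229, -0.555, 0.237] pointing down, gripper open.
Joint ranges: [-2.87, 2.87], [-0.86, 2.18], [0.17, 2.46], [-1.51, 4.65], [0.06, 2.69], [-2.65, 2.65]. Speed limits (rad/s): [2.57, 2.57, 3.01, 3.14, 3.14, 3.14].

### API

Orientations are given as a unit quaternion [w, x, y, z].
In Python, from workcell import status, cams, order gives the robot as it stands.
- The arm moves only by the tool servo_tool, never from a script. Its argument "increments" is one flat list of numbers, 7 for each row, row after row: the opening, from 0 (shut) to 1 (fully open), then the shift along the tool's x, y, z in parts of the range, where 1.0 means 800 mm, then the turn, a rotation vector about the tool's x, y, z in shares of 4 rad (1.0 is 4 rad). A call has 1 to 5 rows; each row is the pose to reach, as a shift and turn from the pose commanded when the call began, along the tool's axes at that moment; what a row does not reach only later rows make up. A row lasts 1/8 s, in which the tool goes at most 62.5 mm and 10.7 degrees, less where a joint would pass 70% of its speed; a pose out of reach is approached as far as the arm can. A shift or turn number past 1, either way, is cut back to 1. A call with a gripper value outside its range is refused whole. The fingers move at their own pace and stop on an object; "force" is the grip in N (left out, the last holds). Time passes only in rows, so rows that repeat a pose let the fingers close. It gives the time, the measured TCP pose, the force, the opening and the grip force at its end, in the units of the state.
- status.state(): the state, without advancing time (a new reading comes with each control period).
- cams.camera(name): name is "side" or "top"; returns the picture (384x512x3 uint8, blue, green, red); there is no depth.
- cams.get_calibration(name): a dict with "camera_matrix" (3x3 intrinsics, pixels), "xyz" and "rotation" of the camera in the world. Camera axes: x right, y up, looking along -z (the intrinsics and any distortion apply to the point x, -y, -z); pixel columns grow to the right and rows downward; lengths in m; the calibration is good to about 2 mm. A picture is of the moment at which its call begins. get_calibration takes no time and is no camera call.
- order.job_done(): hands the job in; it is judged then, once.
Trained networks look in the newest picture that a camera, given by its name, has taken for a name from the list of things; names that differ only in an ending like _2 or _b are one class to them, and where a whole thing is asked for, a point or a joint stands for the part that bears it (a point fixed in the world has none). Each returns a list of dicts, best first, with "confidence" (0 to 1); they miss things now and then, are a little off and sometimes report something else, mostly with a low value. They report only what shows in the picture. A call takes as long as a camera call. They do not tell look-alikes from the thing itself.
- cams.trace(thing, camera): "region" (384x512 bool, what is visible of it) and "centre" ([column, row] in pixels, amid what is visible of it).
The state is a dict: "clock": time; "joint_positions": joint angles; "qvel": joint speeds; "joint_torque": joint torques, N m; "tool_pos": TCP position; "orientation": TCP orientation; "contact_force": force on the tool from outside, world axes, zero at the start; "ft_torque": the same for the moment, N m; "grip_width": finger opening in m; "finger_force": force on a finger pad.
Only numpy, scipy, OpenCV 4.12 (cv2) and the standard library are available. Lean on these libraries where they do the work, as an engineer would, in place of code of your own. Each camera call takes 0.05 s, during which the arm holds its last target. There are 200 camera calls.

## Working session

There is one attempt and no reset: what is moved stays moved. The work goes in short steps, Python scripts to look and compute and a tool call to move; the robot and the scene stay as the last step left them, time stands still between calls to the robot, and variables do not carry over. Pictures are saved under pics/ and viewed, at most 10 in all, crops included, and the job is handed in when it is done.

Besides the shell and the picture viewer there is one more tool, called after "Emit:" by a JSON object that holds its "method" and its "body". servo_tool: Moves the arm, as the interface text tells. Its arguments: {"type":"object","properties":{"increments":{"type":"array"},"force":{"type":"number"}},"required":["increments"]}

```bash
ls; mkdir -p pics; cat > h.py <<'E'
import numpy as np,cv2
from workcell import status,cams,order
from scipy.spatial.transform import Rotation as R
def cal(n):
    c=cams.get_calibration(n);Rm=np.array(c["rotation"],float)
    if Rm.shape!=(3,3): Rm=R.from_quat(Rm,scalar_first=True).as_matrix()
    return np.array(c["camera_matrix"]),np.array(c["xyz"]),Rm
def proj(n,P):
    K,t,Rm=cal(n);p=(np.atleast_2d(P)-t)@Rm*[1,-1,-1];p=p/p[:,2:];return (p@K.T)[:,:2]
def ray(n,uv,z):
    K,t,Rm=cal(n);d=np.linalg.solve(K,[uv[0],uv[1],1])*[1,-1,-1];d=Rm@d
    return t+d*(z-t[2])/d[2]
E
python3 - <<'E'
from h import *
for n in("side","top"):
    c=cams.get_calibration(n);print(n,c)
    im=cams.camera(n);cv2.imwrite(f"pics/{n}0.png",im)
    for t in("tray","handle","stand","cup0","cup1","bear","beaker"):
        for d in cams.trace(t,n)[:4]:print(t,round(d["confidence"],2),np.round(d["centre"]),d["region"].sum())
print(status.state())
E
```

```text
pics
side {'camera_matrix': array([[495.3638525 ,   0.        , 253.04690379],
       [  0.        , 495.3638525 , 191.89681781],
       [  0.        ,   0.        ,   1.        ]]), 'xyz': array([0.11294215, 0.80752639, 0.69232225]), 'rotation': array([-0.21924167, -0.12677854,  0.46024394,  0.85090294])}
tray 0.69 [201. 271.] 6421
handle 0.55 [200. 269.] 6754
stand 0.66 [327. 173.] 6486
cup0 0.97 [242. 256.] 710
cup0 0.72 [104. 298.] 841
cup0 0.63 [286. 277.] 746
cup0 0.6 [159. 256.] 735
cup1 0.97 [242. 256.] 710
cup1 0.72 [104. 298.] 841
cup1 0.63 [286. 277.] 746
cup1 0.6 [159. 256.] 735
bear 0.61 [270. 224.] 314
beaker 0.64 [206. 187.] 1229
top {'camera_matrix': array([[404.07387253,   0.        , 257.77822136],
       [  0.        , 404.07387253, 199.75000642],
       [  0.        ,   0.        ,   1.        ]]), 'xyz': array([0.34306302, 0.01865434, 1.2125063 ]), 'rotation': array([-0.69416106, -0.06834687,  0.0618247 ,  0.71389553])}
handle 0.82 [200. 197.] 3852
stand 0.8 [355. 218.] 7619
cup0 0.8 [145. 162.] 279
cup0 0.68 [213. 251.] 252
cup0 0.51 [185. 169.] 250
cup1 0.8 [145. 162.] 279
cup1 0.68 [213. 251.] 252
cup1 0.51 [185. 169.] 250
bear 0.47 [262. 209.] 116
beaker 0.82 [266. 148.] 573
{'clock': 0.8, 'joint_positions': array([-1.23670569e+00,  9.10569546e-02,  1.23070168e+00,  1.95195816e-06,
        1.81978833e+00, -5.66719983e-02]), 'qvel': array([-0.0009594 ,  0.00015303,  0.00148741, -0.00157515, -0.00113181,
        0.00152475]), 'joint_torque': array([-2.57902844e-03, -4.46150208e+01, -4.06483769e+01,  6.98507437e-02,
        1.94590649e-02,  5.66231307e-06]), 'tool_pos': array([ 0.22855521, -0.55477839,  0.23665605]), 'orientation': array([2.24928050e-05, 9.80973665e-01, 1.94140848e-01, 4.09517516e-06]), 'contact_force': array([ 0.1059487 , -0.3004741 , -0.66948542]), 'ft_torque': array([ 0.00924426,  0.006331  , -0.01202569]), 'finger_force': 0.0, 'grip_width': 0.08797672664984504}
```

```bash
python3 - <<'E'
import cv2
a=cv2.imread("pics/top0.png")
cv2.imwrite("pics/top0c.png",cv2.resize(a[110:310,110:430],None,fx=2.5,fy=2.5,interpolation=cv2.INTER_CUBIC))
a=cv2.imread("pics/side0.png")
cv2.imwrite("pics/side0c.png",cv2.resize(a[100:340,80:400],None,fx=2.5,fy=2.5,interpolation=cv2.INTER_CUBIC))
E
```

```text
(no output)
```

View pics/top0c.png

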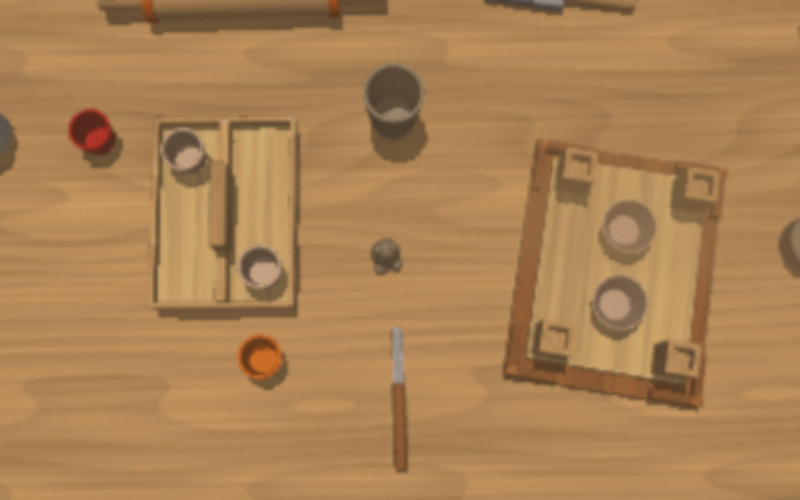

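View pics/side0c.png

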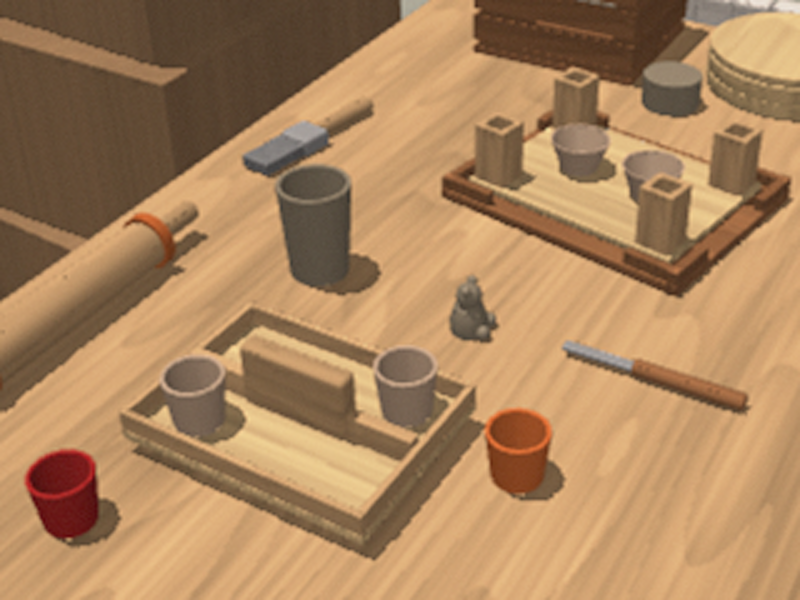

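```bash
cat > fit.py <<'E'
from h import *
from scipy.optimize import least_squares,minimize
def rect(cx,cy,a,b,z):
    c=np.array([[cx-a,cy-b,z],[cx+a,cy-b,z],[cx+a,cy+b,z],[cx-a,cy+b,z]])/1e3
    return [(c[i],c[(i+1)%4]) for i in range(4)]
TRAY=rect(0,0,115,85,42)+rect(0,0,50,10,82)
LOW=sum([rect(sx*100,sy*70,18,18,85)+rect(sx*100,sy*70,11.5,11.5,85) for sx in(-1,1) for sy in(-1,1)],[])
BOARD=rect(0,0,145,115,0)
def pts(seg,p,z0=0,n=25):
    c,s=np.cos(p[2]),np.sin(p[2]);M=np.array([[c,-s,0],[s,c,0],[0,0,1]])
    t=np.linspace(.04,.96,n)[:,None]
    return [(a*(1-t)+b*t)@M.T+[p[0],p[1],z0] for a,b in seg]
def score(p,seg,ims,z0=0,sig=1.0):
    s=0
    for n,im in ims.items():
        g=cv2.GaussianBlur(im,(0,0),sig).astype(np.float32)
        gx=cv2.Sobel(g,cv2.CV_32F,1,0);gy=cv2.Sobel(g,cv2.CV_32F,0,1)
        for P in pts(seg,p,z0):
            uv=proj(n,P);d=uv[-1]-uv[0];L=np.hypot(*d);nrm=np.array([-d[1],d[0]])/L
            m=uv.astype(np.float32)[None]
            v=cv2.remap(gx*nrm[0]+gy*nrm[1],m[...,0],m[...,1],cv2.INTER_LINEAR)[0]
            s+=np.minimum(np.abs(v.mean(0)).sum(),120)*L/50   # consistent-sign edge
    return -s
def fit(p0,seg,ims,z0=0):
    best=None
    for sig in(1.6,1.0):
        base=best if best is not None else np.array(p0,float)
        r=[minimize(score,base+d,args=(seg,ims,z0,sig),method="Nelder-Mead",options=dict(initial_simplex=base+d+np.vstack([[0,0,0],np.diag([.004,.004,.02])]),xatol=1e-4,fatol=1e-2)) for d in([0,0,0],[.004,.003,.01],[-.004,-.003,-.01])]
        r=min(r,key=lambda q:q.fun);best=r.x
    return best,r.fun
def draw(n,im,seg,p,z0,f,off,col=(0,0,255)):
    for P in pts(seg,p,z0,2):
        uv=(proj(n,P)-off)*f
        cv2.line(im,tuple(map(int,uv[0])),tuple(map(int,uv[1])),col,1)
def pick(n,uv,model,z):
    W=np.array([ray(n,q,z)[:2] for q in uv]);m=np.array(model)/1e3
    f=lambda p:((m@np.array([[np.cos(p[2]),np.sin(p[2])],[-np.sin(p[2]),np.cos(p[2])]])+p[:2])-W).ravel()
    r=least_squares(f,[*W.mean(0),0]);return r.x,np.round(r.fun*1e3,1)
E
cat > m1.py <<'E'
from fit import *
T=lambda L:np.array(L)/2.5+[110,110]; S=lambda L:np.array(L)/2.5+[80,100]
cm=[(115,85),(115,-85),(-115,-85),(-115,85)]
a=pick("top",T([(157,119),(297,118),(296,307),(152,305)]),cm,.042);b=pick("side",S([(122,415),(253,306),(475,393),(362,520)]),cm,.042)
pm=[(100,70),(100,-70),(-100,-70),(-100,70)]
c=pick("top",T([(577,165),(704,183),(683,357),(553,341)]),pm,.085);d=pick("side",S([(499,124),(576,76),(740,131),(665,186)]),pm,.085)
for q in(a,b,c,d):print(np.round(q[0],4),q[1])
ims={n:cv2.imread(f"pics/{n}0.png") for n in("top","side")}
out={}
for nm,seg,p0 in(("tray",TRAY,(a[0]+b[0])/2),("low",LOW,(c[0]+d[0])/2)):
    for k in(("top",),("side",),("top","side")):
        p,s=fit(p0,seg,{n:ims[n] for n in k});print(nm,k,np.round(p,4),round(s));out[nm]=p
        out[nm,k[0],len(k)]=p
sb,s=fit(out["low"],BOARD,ims);print("board0",np.round(sb,4))
v=[]
for n,o in(("top",(150,110)),("side",(80,100))):
    im=cv2.resize(ims[n][o[1]:o[1]+240,o[0]:o[0]+320] if n=="side" else ims[n][150-40:310,150:420],None,fx=2.5,fy=2.5,interpolation=cv2.INTER_CUBIC)
    draw(n,im,TRAY,out["tray",n,1],0,2.5,np.array(o)-.4*.75);draw(n,im,LOW,out["low",n,1],0,2.5,np.array(o)-.3)
    cv2.imwrite(f"pics/fit_{n}.png",im);v.append(im)
h=[cv2.resize(x,(560,int(560*x.shape[0]/x.shape[1]))) for x in v]
E
python3 m1.py; python3 - <<'E'
from h import *
for t,z,n in(("bear",.03,"top"),("beaker",.05,"top"),("bear",.025,"side"),("beaker",.05,"side")):
    d=cams.trace(t,n);print(t,n,ray(n,d[0]["centre"],z)) if d else 0
E
```

```text
[ 0.583   0.1965 -0.0223] [ 1.8 -0.1  1.9 -1.2 -0.2 -0.4 -3.5  1.8]
[ 0.5807  0.2078 -0.034 ] [ 2.   1.6  1.4 -1.9 -1.3 -4.8 -2.1  5.1]
[ 0.5041 -0.2648 -0.187 ] [-0.3 -1.4 -1.   4.  -1.6  0.9  2.9 -3.6]
[ 0.5059 -0.2634 -0.1919] [ 0.6 -1.4 -1.4  1.7  1.5  0.5 -0.7 -0.9]
bear top [0.53451728 0.01339867 0.03      ]
beaker top [ 0.71854739 -0.00245781  0.05      ]
bear side [0.52692193 0.01281085 0.025     ]
beaker side [ 0.71670625 -0.01631722  0.05      ]Traceback (most recent call last):
  File "m1.py", line 12, in <module>
    p,s=fit(p0,seg,{n:ims[n] for n in k});print(nm,k,np.round(p,4),round(s));out[nm]=p
        ~~~^^^^^^^^^^^^^^^^^^^^^^^^^^^^^^
  File "fit.py", line 28, in fit
    r=[minimize(score,base+d,args=(seg,ims,z0,sig),method="Nelder-Mead",options=dict(initial_simplex=base+d+np.vstack([[0,0,0],np.diag([.004,.004,.02])]),xatol=1e-4,fatol=1e-2)) for d in([0,0,0],[.004,.003,.01],[-.004,-.003,-.01])]
       ~~~~~~~~^^^^^^^^^^^^^^^^^^^^^^^^^^^^^^^^^^^^^^^^^^^^^^^^^^^^^^^^^^^^^^^^^^^^^^^^^^^^^^^^^^^^^^^^^^^^^^^^^^^^^^^^^^^^^^^^^^^^^^^^^^^^^^^^^^^^^^^^^^^^^^^^^^^^^^^^^^^^^^^^^^
    res = _minimize_neldermead(fun, x0, args, callback, bounds=bounds,
                               **options)
    fsim[k] = func(sim[k])
              ~~~~^^^^^^^^
    fx = function(np.copy(x), *(wrapper_args + args))
  File "fit.py", line 19, in score
    uv=proj(n,P);d=uv[-1]-uv[0];L=np.hypot(*d);nrm=np.array([-d[1],d[0]])/L
  File "h.py", line 9, in proj
    K,t,Rm=cal(n);p=(np.atleast_2d(P)-t)@Rm*[1,-1,-1];p=p/p[:,2:];return (p@K.T)[:,:2]
           ~~~^^^
  File "h.py", line 5, in cal
    c=cams.get_calibration(n);Rm=np.array(c["rotation"],float)
ValueError: time passes only in moves, steps and waits
```

```bash
python3 - <<'E'
import re
s=open("h.py").read()
s=s.replace("def cal(n):","import functools,os,json\n@functools.cache\ndef cal(n):").replace('c=cams.get_calibration(n);','f=f"cal_{n}.json"\n    if not os.path.exists(f): json.dump({k:np.array(v).tolist() for k,v in cams.get_calibration(n).items()},open(f,"w"))\n    c=json.load(open(f));')
open("h.py","w").write(s)
s=open("fit.py").read()
s=s.replace("""        g=cv2.GaussianBlur(im,(0,0),sig).astype(np.float32)
        gx=cv2.Sobel(g,cv2.CV_32F,1,0);gy=cv2.Sobel(g,cv2.CV_32F,0,1)
""","        gx,gy=grads(n,sig,im)\n").replace("def score(","""_G={}
def grads(n,sig,im):
    if (id(im),sig) not in _G:
        g=cv2.GaussianBlur(im,(0,0),sig).astype(np.float32)
        _G[id(im),sig]=(cv2.Sobel(g,cv2.CV_32F,1,0),cv2.Sobel(g,cv2.CV_32F,0,1))
    return _G[id(im),sig]
def score(""")
open("fit.py","w").write(s)
E
time python3 m1.py
```

```text
Still running in the background as job /tmp/bash_jobs.1000/93eb56c3c797 (pid 533). You'll get a notice when it ends.
```

```bash
cat /tmp/bash_jobs.1000/93eb56c3c797/std*; nproc; ls cal*; kill -- -$(cat /tmp/bash_jobs.1000/93eb56c3c797/pid)
```

```text
4
cal_side.json
cal_top.json
```

```bash
python3 - <<'E'
s=open("fit.py").read()
s=s.replace("np.minimum(np.abs(v.mean(1)).sum(1),120)","np.sqrt(np.abs(v.mean(1)).sum(1))")
i=s.index("def fit(");j=s.index("def draw(")
s=s[:i]+'''def fit(p0,seg,ims,z0=0):
    p=np.array(p0,float)
    for sig,r,ry,k in((2.0,.009,.04,6),(1.2,.003,.015,5),(.8,.001,.005,4)):
        G=[p+[a,b,c] for a in np.linspace(-r,r,2*k+1) for b in np.linspace(-r,r,2*k+1) for c in np.linspace(-ry,ry,2*k+1)]
        v=[score(g,seg,ims,z0,sig) for g in G];p=G[int(np.argmin(v))]
    return p,min(v)
'''+s[j:]
open("fit.py","w").write(s)
E
sed -i 's/^sb,s=.*$//' m1.py
time timeout 120 python3 -u m1.py
```

```text
[ 0.583   0.1965 -0.0223] [ 1.8 -0.1  1.9 -1.2 -0.2 -0.4 -3.5  1.8]
[ 0.5807  0.2078 -0.034 ] [ 2.   1.6  1.4 -1.9 -1.3 -4.8 -2.1  5.1]
[ 0.5041 -0.2648 -0.187 ] [-0.3 -1.4 -1.   4.  -1.6  0.9  2.9 -3.6]
[ 0.5059 -0.2634 -0.1919] [ 0.6 -1.4 -1.4  1.7  1.5  0.5 -0.7 -0.9]
tray ('top',) [ 0.5701  0.2011 -0.0272] -97
tray ('side',) [ 0.586   0.2045 -0.0098] -150
tray ('top', 'side') [ 0.5846  0.2036 -0.0076] -225
low ('top',) [ 0.5    -0.2641 -0.1919] -79
low ('side',) [ 0.5047 -0.2597 -0.195 ] -86
low ('top', 'side') [ 0.5053 -0.2598 -0.1926] -164
real	0m28.426s
user	0m28.145s
sys	0m0.277s
```

View pics/fit_top.png

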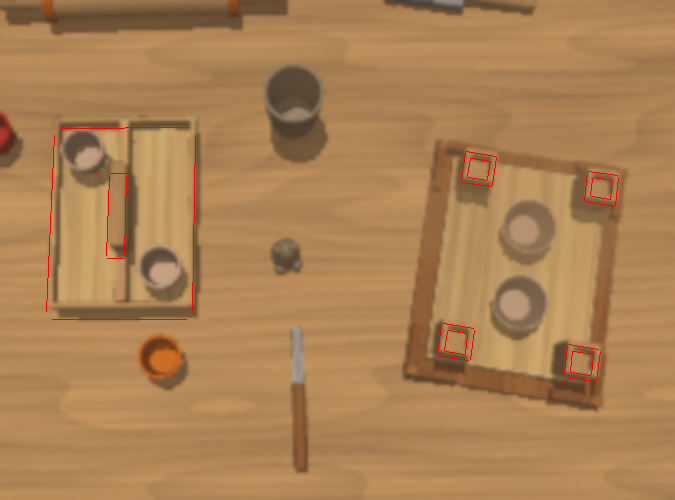

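View pics/fit_side.png

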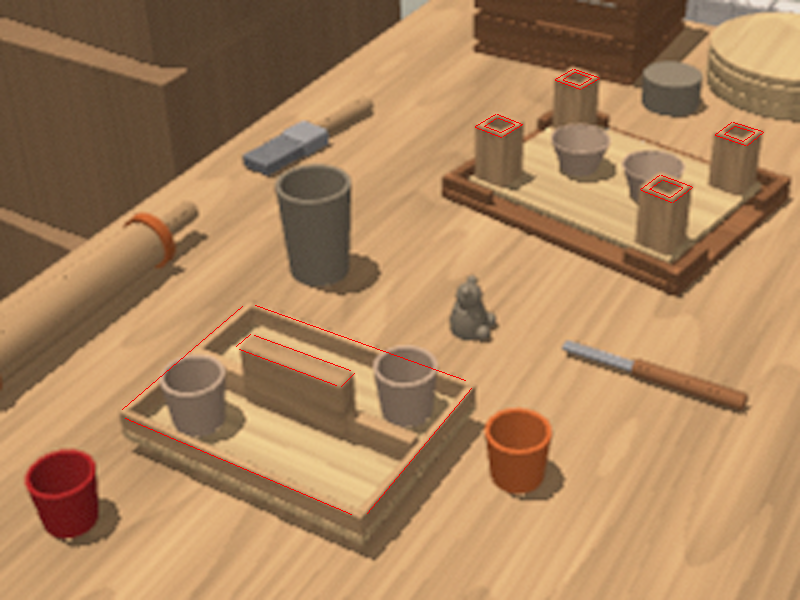

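The fits: lower-tray sockets line up in both views (top posts at about (341,178),(391,185),(382,254),(331,247)); side tray fit is good, while top tray fit slid into the shadow edge. Look-alikes: red cup (147,162) top and orange cup (214,253) top are off the tray, so they are not wanted. The ware tray (200,195) holds both pale cups at (183,170) and (214,217).

```bash
cat > go.py <<'E'
from h import *
def go(x,y,z,yaw):
    s=status.state();Q=R.from_quat(s["orientation"],scalar_first=True)
    g=R.from_matrix(np.array([[np.cos(yaw),np.sin(yaw),0],[np.sin(yaw),-np.cos(yaw),0],[0,0,-1]]))
    d=np.array([x,y,z])-s["tool_pos"]
    print("mm",np.round(Q.inv().apply(d)*1e3,1),"rot",np.round((Q.inv()*g).as_rotvec(),4),"t",s["clock"],"F",np.round(s["contact_force"],1),"gw",s["grip_width"],"tcp",np.round(s["tool_pos"],4))
def pose():
    s=status.state();X=R.from_quat(s["orientation"],scalar_first=True).as_matrix();return s["tool_pos"],X
E
timeout 100 python3 - <<'E'
from fit import *
ims={"top":cv2.imread("pics/top0.png")}
import fit
for seg in(TRAY,TRAY[:4]+rect(0,0,110,80,42)):
  p0=np.array([.582,.1995,-.012]);G=[p0+[a,b,c] for a in np.arange(-5,5.1,1)*1e-3 for b in np.arange(-5,5.1,1)*1e-3 for c in np.arange(-.02,.021,.005)]
  v=[score(g,seg,ims,0,1.0) for g in G];k=np.argsort(v)[:4]
  for i in k:print(np.round(G[i],4),round(v[i],1))
from go import go
go(.584,.202,.17,-.01)
E
```

```text
[ 0.582   0.2015 -0.022 ] -85.9
[ 0.582   0.2015 -0.017 ] -85.9
[ 0.582   0.2015 -0.027 ] -85.7
[ 0.583   0.2015 -0.022 ] -85.5
[ 0.582   0.1955 -0.022 ] -140.9
[ 0.583   0.1955 -0.027 ] -140.8
[ 0.583   0.1955 -0.022 ] -140.8
[ 0.582   0.1955 -0.027 ] -140.7
mm [ 616.9 -564.3   66.6] rot [-0.      0.      0.4008] t 1.0 F [ 0.6  0.5 -0.1] gw 0.08745110073123401 tcp [ 0.2286 -0.5548  0.2366]
```

The rows are not in the units I measure in: shifts go in shares of 800 mm and turns go in shares of 4 rad. I convert before sending: 617 mm is 0.7713, -563 mm is -0.7038, 0.405 rad is 0.1013.

Emit:
{"method": "servo_tool", "body": {"increments": [0.8,0.7713,-0.7038,0,0,0,0.1013,0.8,0.7713,-0.7038,0,0,0,0.1013,0.8,0.7713,-0.7038,0,0,0,0.1013,0.8,0.7713,-0.7038,0,0,0,0.1013,0.8,0.7713,-0.7038,0,0,0,0.1013], "force": 25}}

```text
clock: 1.62
tool_pos: [0.362, -0.2709, 0.2369]
orientation: [0.0, 1.0, -0.007, 0.0]
contact_force: [1.4, -0.6, -0.9]
grip_width: 0.0705
finger_force: 0.0
```

```bash
python3 -c "
from go import *
go(.584,.2,.17,-.015)"
```

```text
mm [ 215.  -474.1   66.8] rot [ 0.0004 -0.0008  0.0003] t 1.625 F [ 1.4 -0.6 -0.9] gw 0.07050313008160908 tcp [ 0.362  -0.2709  0.2369]
```

To row units: -474 mm is -0.5925, 215 mm is 0.2688.

Emit:
{"method": "servo_tool", "body": {"increments": [0.8,0.2688,-0.5925,0.05,0,0,0,0.8,0.2688,-0.5925,0.05,0,0,0,0.8,0.2688,-0.5925,0.05,0,0,0,0.8,0.2688,-0.5925,0.05,0,0,0,0.8,0.2688,-0.5925,0.05,0,0,0]}}

```text
clock: 2.25
tool_pos: [0.4948, 0.0112, 0.2129]
orientation: [0.0, 1.0, -0.007, 0.001]
contact_force: [0.9, 0.2, 0.2]
grip_width: 0.0701
finger_force: 0.0
```

```bash
python3 -c "
from go import *
go(.584,.2,.15,-.015)"
```

```text
mm [  86.5 -190.    63. ] rot [ 0.0002 -0.0012  0.0009] t 2.25 F [0.9 0.2 0.2] gw 0.07006816241121129 tcp [0.4948 0.0112 0.2129]
```

To row units: -190 mm is -0.2375, 86 mm is 0.1075.

Emit:
{"method": "servo_tool", "body": {"increments": [0.8,0.1075,-0.2375,0.075,0,0,0,0.8,0.1075,-0.2375,0.075,0,0,0,0.8,0.1075,-0.2375,0.075,0,0,0,0.8,0.1075,-0.2375,0.075,0,0,0,0.8,0.1075,-0.2375,0.075,0,0,0]}}

```text
clock: 2.88
tool_pos: [0.5825, 0.1996, 0.1508]
orientation: [0.0, 1.0, -0.006, -0.001]
contact_force: [0.0, -0.3, -1.0]
grip_width: 0.0701
finger_force: 0.0
```

```bash
python3 -c "
from go import *
go(.584,.2,.06,-.015)
im=cams.camera('side');cv2.imwrite('pics/s2.png',cv2.resize(im[150:340,80:330],None,fx=3,fy=3))"
```

```text
mm [ 1.7 -0.4 90.8] rot [0.0007 0.0028 0.0036] t 2.875 F [ 0.  -0.3 -1. ] gw 0.0701286663452481 tcp [0.5825 0.1996 0.1508]
```

View pics/s2.png

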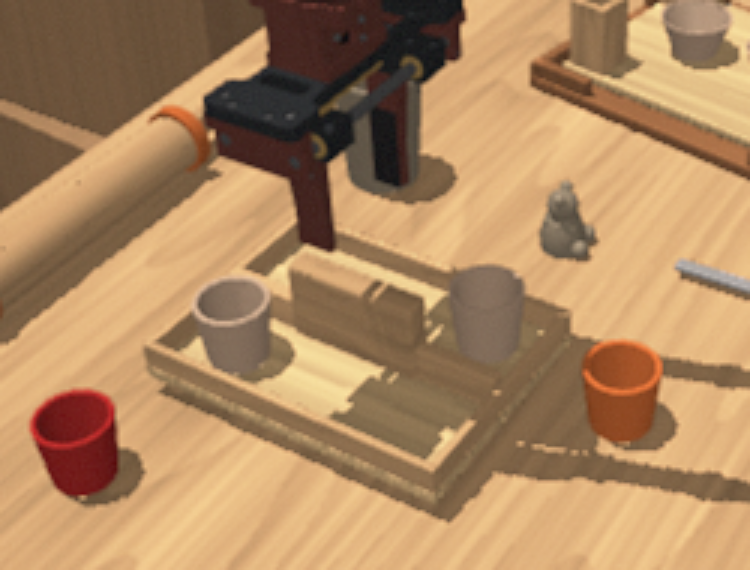

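The crop shows the fingers straddling the handle, left fingertip at about (185,232) and the other at about (215,210) in the side image. The pale cups stand on the tray at (160,257) and (242,255). I'll descend now.

To row units: 90 mm is 0.1125, 85 mm is 0.1063.

Emit:
{"method": "servo_tool", "body": {"increments": [0.8,0.0019,0,0.0563,0,0,0,0.8,0.0019,0,0.0875,0,0,0,0.8,0.0019,0,0.1063,0,0,0,0.8,0.0019,0,0.1125,0,0,0,0.8,0.0019,0,0.1125,0,0,0]}}

```text
clock: 3.55
tool_pos: [0.5849, 0.1976, 0.0638]
orientation: [-0.0, 1.0, -0.007, 0.001]
contact_force: [0.6, 0.0, 0.2]
grip_width: 0.0702
finger_force: 0.0
```

Emit:
{"method": "servo_tool", "body": {"increments": [0.3,0,0,0,0,0,0,0.1,0,0,0,0,0,0,0.1,0,0,0,0,0,0,0.1,0,0,0,0,0,0,0.1,0,0,0,0,0,0], "force": 30}}

```text
clock: 4.18
tool_pos: [0.5844, 0.1987, 0.0627]
orientation: [-0.001, 1.0, -0.007, 0.0]
contact_force: [1.3, 4.3, -0.4]
grip_width: 0.024
finger_force: 1.8
```

```bash
python3 -c "
from go import *
go(.584,.2,.06,-.015)"
```

```text
mm [-0.4 -1.3  2.7] rot [-0.0015 -0.      0.0011] t 4.175 F [ 1.3  4.3 -0.4] gw 0.023952053878386982 tcp [0.5844 0.1987 0.0627]
```

To row units: 2 mm is 0.0025.

Emit:
{"method": "servo_tool", "body": {"increments": [0.0,0,0,0.0025,0,0,0,0.0,0,0,0.0025,0,0,0,0.0,0,0,0.0025,0,0,0,0.0,0,0,0.0025,0,0,0], "force": 35}}

```text
clock: 4.68
tool_pos: [0.5845, 0.1994, 0.0627]
orientation: [-0.001, 1.0, -0.007, 0.001]
contact_force: [-3.9, 4.2, 7.2]
grip_width: 0.0201
finger_force: 35.0
```

To row units: -30 mm is -0.0375, -20 mm is -0.025.

Emit:
{"method": "servo_tool", "body": {"increments": [0.0,0,0,-0.005,0,0,0,0.0,0,0,-0.0125,0,0,0,0.0,0,0,-0.025,0,0,0,0.0,0,0,-0.0375,0,0,0,0.0,0,0,-0.0375,0,0,0]}}

```text
clock: 5.3
tool_pos: [0.5852, 0.198, 0.0924]
orientation: [-0.0, 1.0, -0.007, 0.001]
contact_force: [-0.1, 0.4, -6.1]
grip_width: 0.0199
finger_force: 35.0
```

```bash
python3 -c "
from go import *
s=status.state();print(s['ft_torque'],s['finger_force'])
go(.584,.2,.21,-.015)"
```

```text
[ 0.04632418  0.01275195 -0.02442501] 34.96794641017914
mm [  -0.9   -2.  -117.6] rot [-0.0007 -0.0026  0.0007] t 5.3 F [-0.1  0.4 -6.1] gw 0.019869170939540944 tcp [0.5852 0.198  0.0924]
```

To row units: -120 mm is -0.15, -105 mm is -0.1313.

Emit:
{"method": "servo_tool", "body": {"increments": [0.0,0,0,-0.0188,0,0,0,0.0,0,0,-0.05,0,0,0,0.0,0,0,-0.0938,0,0,0,0.0,0,0,-0.1313,0,0,0,0.0,0,0,-0.15,0,0,0]}}

```text
clock: 5.92
tool_pos: [0.585, 0.1981, 0.2138]
orientation: [-0.001, 1.0, -0.007, 0.002]
contact_force: [-0.1, 0.7, -5.8]
grip_width: 0.02
finger_force: 35.0
```

```bash
python3 -c "
from go import *
go(.5025,-.262,.21,-.193)"
```

```text
mm [-75.9 461.2   3. ] rot [-0.0013 -0.0035  0.1788] t 5.925 F [-0.1  0.7 -5.8] gw 0.01998598272826242 tcp [0.585  0.1981 0.2138]
```

To row units: 158 mm is 0.1975, 115 mm is 0.1438, 0.07 rad is 0.0175.

Emit:
{"method": "servo_tool", "body": {"increments": [0.0,-0.0025,0.015,0,0,0,0,0.0,-0.0075,0.045,0,0,0,0.0025,0.0,-0.015,0.09,0,0,0,0.0075,0.0,-0.0238,0.1438,0,0,0,0.0125,0.0,-0.0325,0.1975,0,0,0,0.0175]}}

```text
clock: 6.55
tool_pos: [0.5546, 0.0375, 0.2087]
orientation: [0.0, 0.999, -0.043, -0.002]
contact_force: [1.0, -0.6, -5.8]
grip_width: 0.0199
finger_force: 35.0
```

```bash
python3 -c "
from go import *
go(.5025,-.262,.21,-.193)"
```

```text
mm [-26.2 302.8  -0.9] rot [0.0012 0.003  0.1068] t 6.55 F [ 1.  -0.6 -5.8] gw 0.019864683032402474 tcp [0.5546 0.0375 0.2087]
```

To row units: 215 mm is 0.2688, 175 mm is 0.2188, 0.09 rad is 0.0225.

Emit:
{"method": "servo_tool", "body": {"increments": [0.0,-0.005,0.05,0,0,0,0.005,0.0,-0.01,0.1063,0,0,0,0.01,0.0,-0.015,0.1625,0,0,0,0.015,0.0,-0.02,0.2188,0,0,0,0.02,0.0,-0.0238,0.2688,0,0,0,0.0225]}}

```text
clock: 7.18
tool_pos: [0.5169, -0.175, 0.2088]
orientation: [-0.0, 0.996, -0.088, -0.001]
contact_force: [0.4, -0.6, -5.7]
grip_width: 0.0198
finger_force: 35.0
```

```bash
python3 -c "
from go import *
go(.5025,-.262,.17,-.193)"
```

```text
mm [ 1.2 88.1 38.8] rot [0.0001 0.003  0.0161] t 7.175 F [ 0.4 -0.6 -5.7] gw 0.019816825916556133 tcp [ 0.5169 -0.175   0.2088]
```

To row units: 88 mm is 0.11, 80 mm is 0.1, 0.016 rad is 0.004.

Emit:
{"method": "servo_tool", "body": {"increments": [0.0,0,0.0438,0.0063,0,0,0,0.0,0.0013,0.075,0.0188,0,0,0.0025,0.0,0.0013,0.1,0.035,0,0,0.004,0.0,0.0013,0.11,0.045,0,0,0.004,0.0,0.0013,0.11,0.0475,0,0,0.004]}}

```text
clock: 7.8
tool_pos: [0.5042, -0.2591, 0.1712]
orientation: [-0.001, 0.995, -0.095, -0.001]
contact_force: [-0.2, 0.4, -5.9]
grip_width: 0.0202
finger_force: 35.0
```

Emit:
{"method": "servo_tool", "body": {"increments": [0.0,0,0,0,0,0,0,0.0,0,0,0,0,0,0]}}

```text
clock: 8.05
tool_pos: [0.5054, -0.2585, 0.1734]
orientation: [0.0, 0.996, -0.094, 0.001]
contact_force: [-0.8, -1.4, -5.8]
grip_width: 0.0194
finger_force: 35.0
```

```bash
cat > m2.py <<'E'
import sys
from fit import *
from go import go,pose
k=sys.argv[1];go(.5025,-.262,.17,-.193)
t,X=pose();yaw=np.arctan2(X[1,0],X[0,0]);z0=t[2]-.0617
print("yaw",yaw,"tilt",X[:2,2])
out={}
for n in("top","side"):
    im=cams.camera(n);cv2.imwrite(f"pics/{n}{k}.png",im)
    seg=rect(0,0,115,85,42)+rect(0,0,110,80,42)
    if n=="side": seg=rect(0,0,115,85,42)
    p0=np.array([t[0],t[1],yaw]);best=None
    if n=="side":p0[:2]+=.002
    else:p0[:2]-=.002
    for r,st,ry,sg in((.008,.001,.02,1.5),(.0015,.0005,.005,1.0)):
        A=np.arange(-r,r+1e-6,st)
        G=[p0+[a,b,c] for a in A for b in A for c in np.linspace(-ry,ry,9)]
        v=[score(g,seg,{n:im},z0,sg) for g in G];p0=G[int(np.argmin(v))]
    print(n,"tray",np.round(p0,4));out[n]=p0
    o=(270,100) if n=="top" else (220,60)
    q=cv2.resize(im[o[1]:o[1]+180,o[0]:o[0]+200 if n=="top" else o[0]+230],None,fx=3,fy=3,interpolation=cv2.INTER_CUBIC)
    cv2.imwrite(f"pics/{n}{k}r.png",q)
    draw(n,q,TRAY,p0,z0,3,np.array(o)-.33);draw(n,q,LOW,{"top":(.5,-.2641,-.1919),"side":(.5047,-.2597,-.195)}[n],0,3,np.array(o)-.33,(255,0,0))
    cv2.imwrite(f"pics/{n}{k}c.png",q)
for n,l in(("top",(.5,-.2641,-.1925)),("side",(.5047,-.2597,-.1935))):
    print(n,"low minus tray",np.round((np.array(l)-out[n])*[1e3,1e3,1],3))
a=cv2.imread(f"pics/top{k}c.png");b=cv2.imread(f"pics/side{k}c.png");b=cv2.resize(b,(690*540//540,540))
c=np.hstack([a,b]);cv2.imwrite(f"pics/both{k}.png",cv2.resize(c,(800,int(800*540/c.shape[1]))))
E
timeout 100 python3 m2.py 3
```

```text
mm [-2.2  4.   3.4] rot [ 0.0002 -0.0011  0.0041] t 8.05 F [-0.8 -1.4 -5.8] gw 0.01943653063348532 tcp [ 0.5054 -0.2585  0.1734]
yaw -0.18888186539654675 tilt [ 0.00107422 -0.0004134 ]
top tray [ 0.4979 -0.2575 -0.1864]
side tray [ 0.5139 -0.2565 -0.2014]
top low minus tray [ 2.091e+00 -6.612e+00 -6.000e-03]
side low minus tray [-9.209e+00 -3.212e+00  8.000e-03]
```

View pics/both3.png

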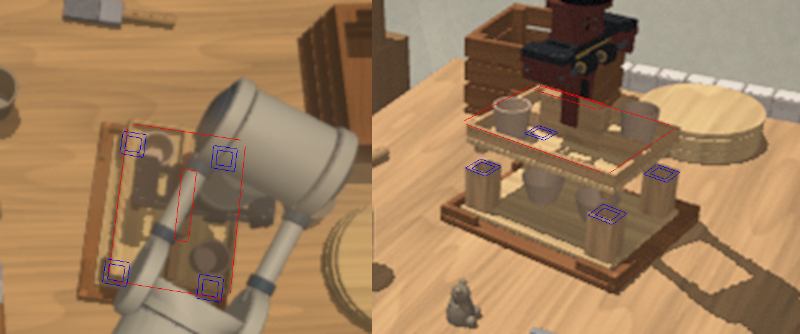

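```bash
cat > m3.py <<'E'
from fit import *
def S(a,b):return (np.array(a)/1e3,np.array(b)/1e3)
V=[S((-115,85,42),(115,85,42)),S((-115,85,14),(115,85,14)),S((-115,85,42),(-115,-85,42)),S((-115,85,14),(-115,-85,14)),S((-115,85,14),(-115,85,42))]
def sfit(im,p0,z0,n="side"):
    p0=np.array(p0,float)
    for r,st,ry,sg in((.008,.001,.03,1.8),(.002,.0005,.008,1.0)):
        A=np.arange(-r,r+1e-6,st);G=[p0+[a,b,c] for a in A for b in A for c in np.linspace(-ry,ry,9)]
        v=[score(g,V,{n:im},z0,sg) for g in G];p0=G[int(np.argmin(v))]
    return p0,min(v)
if __name__=="__main__":
    p,v=sfit(cv2.imread("pics/side0.png"),(.586,.2045,-.0098),0);print("init",np.round(p,4),v)
    im=cv2.imread("pics/side3.png")
    for z in(.108,.110,.112,.114):
        p,v=sfit(im,(.506,-.256,-.19),z);print(z,np.round(p,4),round(v,1))
    o=np.array((240,70));q=cv2.resize(im[70:220,240:430],None,fx=4,fy=4,interpolation=cv2.INTER_CUBIC)
    p,v=sfit(im,(.506,-.256,-.19),.111);draw("side",q,V,p,.111,4,o-.375);draw("side",q,LOW,(.5047,-.2597,-.1935),0,4,o-.375,(255,0,0))
    cv2.imwrite("pics/side3v.png",q)
E
timeout 100 python3 m3.py
```

```text
init [ 0.5865  0.208  -0.0403] -97.94205139907004
0.108 [ 0.5095 -0.259  -0.2015] -60.0
0.11 [ 0.508  -0.2555 -0.1995] -60.4
0.112 [ 0.507  -0.252  -0.1955] -60.8
0.114 [ 0.506  -0.2485 -0.1955] -61.0
```

View pics/side3v.png

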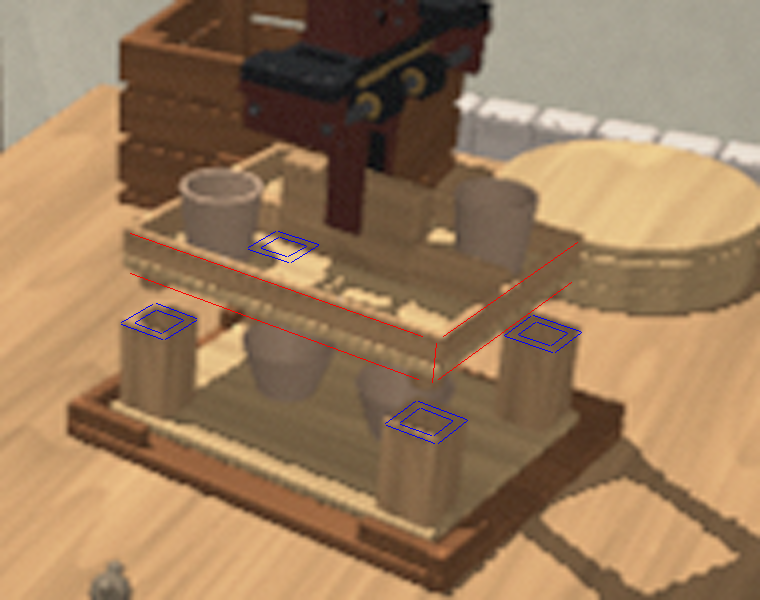

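The side crop shows the held tray level with both cups upright at about (295,122) and (364,125). It sits roughly 3 mm toward +x and 6 mm toward +y of the blue sockets.

```bash
cat > avg.py <<'E'
from go import *
def avg(n=8):
    A=[]
    for i in range(n):
        cams.camera("top");s=status.state()
        X=R.from_quat(s["orientation"],scalar_first=True).as_matrix()
        A.append([*s["tool_pos"],np.arctan2(X[1,0],X[0,0]),X[0,2],X[1,2],*s["contact_force"],*s["ft_torque"]])
    A=np.array(A);return A.mean(0),A.std(0),s["clock"]
if __name__=="__main__":
    m,s,t=avg();np.set_printoptions(suppress=True,linewidth=160);print(t,"pos",np.round(m[:3]*1e3,2),"yaw,tilt",np.round(m[3:6],4),"F",np.round(m[6:9],2),"M",np.round(m[9:],3));print("std",np.round(s[:4]*[1e3,1e3,1e3,1],3))
    d=np.array([.503,-.264])-m[:2];c,q=np.cos(m[3]),np.sin(m[3]);print("tool shift",np.round([(d@[c,q])*1e3,d@[q,-c]*1e3],2),"turn z",round(m[3]+.193,4))
E
python3 avg.py
```

```text
8.55 pos [ 505.03 -259.    172.91] yaw,tilt [-0.1899  0.0003 -0.0002] F [ 0.09  0.06 -6.15] M [ 0.053  0.036 -0.018]
std [0.114 0.14  0.177 0.   ]
tool shift [-1.05  5.29] turn z 0.0031
```

To row units: 18 mm is 0.0225, 15 mm is 0.0188, 0.003 rad is 0.0008.

Emit:
{"method": "servo_tool", "body": {"increments": [0.0,-0.0006,0.0038,0.005,0,0,0.0008,0.0,-0.0013,0.0066,0.0125,0,0,0.0008,0.0,-0.0013,0.0066,0.0188,0,0,0.0008,0.0,-0.0013,0.0066,0.0225,0,0,0.0008,0.0,-0.0013,0.0066,0.0225,0,0,0.0008]}}

```text
clock: 9.18
tool_pos: [0.5028, -0.264, 0.1542]
orientation: [-0.0, 0.995, -0.096, -0.0]
contact_force: [-0.3, 1.3, -6.1]
grip_width: 0.0201
finger_force: 35.0
```

```bash
python3 avg.py; timeout 100 python3 - <<'E'
from m3 import *
im=cams.camera("side");cv2.imwrite("pics/side4.png",im)
for z in(.0905,.0925,.0945):
    p,v=sfit(im,(.5047,-.2597,-.1935),z);print(z,np.round(p,4),round(v,1))
p,v=sfit(im,(.5047,-.2597,-.1935),.0925)
o=np.array((240,70));q=cv2.resize(im[70:220,240:430],None,fx=4,fy=4,interpolation=cv2.INTER_CUBIC)
draw("side",q,V,p,.0925,4,o-.375);draw("side",q,LOW,(.5047,-.2597,-.1935),0,4,o-.375,(255,0,0))
cv2.imwrite("pics/side4v.png",q)
E
```

```text
9.575 pos [ 503.01 -264.17  154.91] yaw,tilt [-0.1931  0.0003 -0.0002] F [ 0.24  0.07 -6.2 ] M [ 0.049  0.016 -0.008]
std [0.047 0.031 0.131 0.   ]
tool shift [-0.04 -0.17] turn z -0.0001
0.0905 [ 0.5062 -0.2672 -0.177 ] -58.3
0.0925 [ 0.5052 -0.2637 -0.177 ] -58.1
0.0945 [ 0.5042 -0.2602 -0.177 ] -57.7
```

View pics/side4v.png

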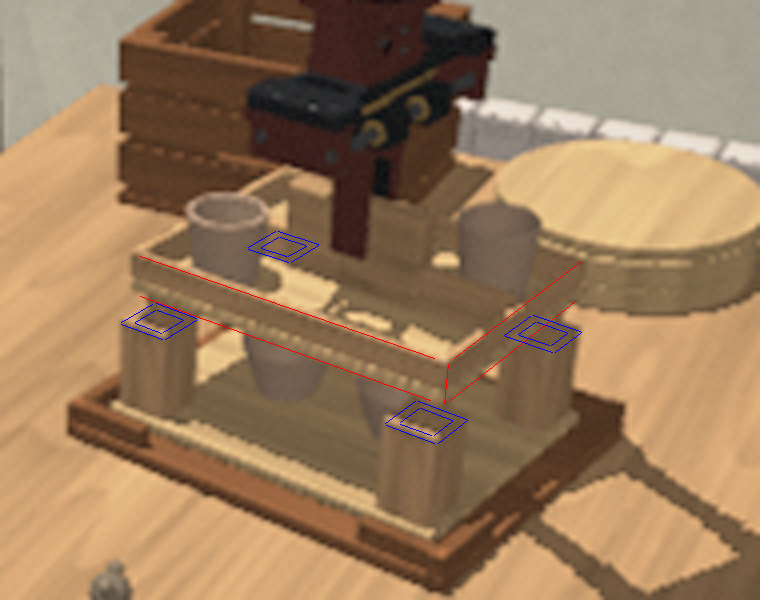

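To row units: 7 mm is 0.0088, 6.5 mm is 0.0081.

Emit:
{"method": "servo_tool", "body": {"increments": [0.0,0,0,0.0025,0,0,0,0.0,0,0,0.005,0,0,0,0.0,0,0,0.0069,0,0,0,0.0,0,0,0.0081,0,0,0,0.0,0,0,0.0088,0,0,0]}}

```text
clock: 10.25
tool_pos: [0.5029, -0.2642, 0.1476]
orientation: [-0.0, 0.995, -0.096, -0.0]
contact_force: [0.2, -0.4, -5.8]
grip_width: 0.0194
finger_force: 35.0
```

To row units: 2 mm is 0.0025, 1.5 mm is 0.0019.

Emit:
{"method": "servo_tool", "body": {"increments": [0.0,0,0,0.0006,0,0,0,0.0,0,0,0.0013,0,0,0,0.0,0,0,0.0019,0,0,0,0.0,0,0,0.0025,0,0,0,0.0,0,0,0.0025,0,0,0]}}

```text
clock: 10.88
tool_pos: [0.5032, -0.2643, 0.1461]
orientation: [0.0, 0.995, -0.096, 0.0]
contact_force: [0.6, -0.5, -4.0]
grip_width: 0.0199
finger_force: 35.0
```

```bash
python3 avg.py
```

```text
11.275 pos [ 503.13 -264.27  146.01] yaw,tilt [-0.1932  0.0007 -0.0004] F [ 1.23  0.08 -3.99] M [-0.061 -0.181 -0.013]
std [0.021 0.01  0.028 0.   ]
tool shift [-0.18 -0.24] turn z -0.0002
```

To row units: 1 mm is 0.0013, 0.5 mm is 0.0006.

Emit:
{"method": "servo_tool", "body": {"increments": [0.0,0,0,0.0006,0,0,0,0.0,0,0,0.0013,0,0,0,0.0,0,0,0.0013,0,0,0]}}

```text
clock: 11.65
tool_pos: [0.5033, -0.2642, 0.1446]
orientation: [0.0, 0.995, -0.096, 0.0]
contact_force: [3.1, -0.4, -5.0]
grip_width: 0.0199
finger_force: 35.0
```

```bash
python3 avg.py
```

```text
12.05 pos [ 503.23 -264.21  144.66] yaw,tilt [-0.193   0.0007 -0.0002] F [ 4.69 -0.96 -4.86] M [-0.236 -0.995  0.124]
std [0.03  0.008 0.018 0.   ]
tool shift [-0.27 -0.17] turn z -0.0
```

To row units: 1 mm is 0.0013, 0.5 mm is 0.0006.

Emit:
{"method": "servo_tool", "body": {"increments": [0.0,0.0006,0,0,0,0,0,0.0,0.0013,0,0,0,0,0,0.0,0.0013,0,0,0,0,0]}}

```text
clock: 12.42
tool_pos: [0.5035, -0.2643, 0.1444]
orientation: [-0.0, 0.995, -0.096, -0.001]
contact_force: [2.5, -0.3, -4.7]
grip_width: 0.0197
finger_force: 35.0
```

To row units: 1.5 mm is 0.0019, 0.7 mm is 0.0009.

Emit:
{"method": "servo_tool", "body": {"increments": [0.0,0,0,0.0009,0,0,0,0.0,0,0,0.0019,0,0,0,0.0,0,0,0.0019,0,0,0]}}

```text
clock: 12.8
tool_pos: [0.5037, -0.2643, 0.1429]
orientation: [-0.0, 0.995, -0.096, -0.0]
contact_force: [0.7, -1.0, -5.9]
grip_width: 0.0197
finger_force: 35.0
```

```bash
python3 avg.py
```

```text
13.2 pos [ 503.69 -264.32  142.98] yaw,tilt [-0.1933 -0.0006  0.0003] F [ 1.25 -0.45 -6.01] M [-0.064 -0.223  0.098]
std [0.018 0.009 0.023 0.   ]
tool shift [-0.74 -0.18] turn z -0.0003
```

To row units: 4 mm is 0.005, 3.2 mm is 0.004.

Emit:
{"method": "servo_tool", "body": {"increments": [0.0,0.0006,0,0.001,0,0,0,0.0,0.0006,0,0.002,0,0,0,0.0,0.0006,0,0.003,0,0,0,0.0,0.0006,0,0.004,0,0,0,0.0,0.0006,0,0.005,0,0,0]}}

```text
clock: 13.82
tool_pos: [0.5043, -0.2645, 0.1391]
orientation: [0.0, 0.995, -0.097, -0.0]
contact_force: [-0.4, -0.7, -6.5]
grip_width: 0.02
finger_force: 35.0
```

```bash
python3 avg.py
```

```text
14.225 pos [ 504.37 -264.46  139.16] yaw,tilt [-0.1932 -0.      0.    ] F [-0.07  0.26 -5.93] M [ 0.043  0.036 -0.012]
std [0.035 0.015 0.089 0.   ]
tool shift [-1.43 -0.19] turn z -0.0002
```

Free sliding in the sockets; continue down.

Emit:
{"method": "servo_tool", "body": {"increments": [0.0,0,0,0.0013,0,0,0,0.0,0,0,0.0025,0,0,0,0.0,0,0,0.0038,0,0,0,0.0,0,0,0.005,0,0,0,0.0,0,0,0.0056,0,0,0]}}

```text
clock: 14.85
tool_pos: [0.5044, -0.2644, 0.1346]
orientation: [-0.0, 0.995, -0.096, -0.0]
contact_force: [0.6, -0.1, -6.7]
grip_width: 0.0199
finger_force: 35.0
```

To row units: 1.5 mm is 0.0019, 1 mm is 0.0013.

Emit:
{"method": "servo_tool", "body": {"increments": [0.0,0,0,0.0006,0,0,0,0.0,0,0,0.0013,0,0,0,0.0,0,0,0.0019,0,0,0,0.0,0,0,0.0019,0,0,0]}}

```text
clock: 15.35
tool_pos: [0.5044, -0.2645, 0.1337]
orientation: [0.0, 0.995, -0.097, 0.0]
contact_force: [-1.2, 0.0, -3.2]
grip_width: 0.0198
finger_force: 35.0
```

```bash
python3 avg.py
```

```text
15.75 pos [ 504.41 -264.52  133.65] yaw,tilt [-0.1933  0.0004 -0.0002] F [-1.93 -0.11 -1.88] M [ 0.387  0.263 -0.004]
std [0.004 0.015 0.022 0.   ]
tool shift [-1.48 -0.24] turn z -0.0003
```

To row units: 0.8 mm is 0.001, 0.4 mm is 0.0005.

Emit:
{"method": "servo_tool", "body": {"increments": [0.0,0,0,0.0005,0,0,0,0.0,0,0,0.001,0,0,0,0.0,0,0,0.001,0,0,0]}}

```text
clock: 16.12
tool_pos: [0.5044, -0.2645, 0.1336]
orientation: [0.0, 0.995, -0.096, 0.0]
contact_force: [-4.3, 2.0, 5.3]
grip_width: 0.02
finger_force: 35.0
```

```bash
python3 avg.py
```

```text
16.525 pos [ 504.43 -264.53  133.58] yaw,tilt [-0.1932  0.0008 -0.0005] F [-4.41  1.33  5.12] M [0.728 0.762 0.016]
std [0.014 0.014 0.014 0.   ]
tool shift [-1.51 -0.25] turn z -0.0002
```

Seated hard at 133.6 mm, about 13 mm below the first touch. Release now.

To row units: -0.8 mm is -0.001.

Emit:
{"method": "servo_tool", "body": {"increments": [0.0,0,0,-0.001,0,0,0,0.0,0,0,-0.001,0,0,0,0.0,0,0,-0.001,0,0,0], "force": 8}}

```text
clock: 16.9
tool_pos: [0.5045, -0.2645, 0.1336]
orientation: [0.0, 0.995, -0.096, 0.0]
contact_force: [-3.6, 1.5, 3.6]
grip_width: 0.02
finger_force: 8.0
```

Emit:
{"method": "servo_tool", "body": {"increments": [0.3,0,0,0,0,0,0,0.4,0,0,0,0,0,0,0.6,0,0,0,0,0,0,0.6,0,0,0,0,0,0,0.6,0,0,0,0,0,0]}}

```text
clock: 17.52
tool_pos: [0.5044, -0.2645, 0.1331]
orientation: [0.0, 0.995, -0.096, 0.0]
contact_force: [1.2, 0.0, -0.3]
grip_width: 0.0528
finger_force: 0.0
```

To row units: -130 mm is -0.1625, -100 mm is -0.125.

Emit:
{"method": "servo_tool", "body": {"increments": [0.6,0,0,-0.0125,0,0,0,0.6,0,0,-0.0375,0,0,0,0.6,0,0,-0.075,0,0,0,0.6,0,0,-0.125,0,0,0,0.6,0,0,-0.1625,0,0,0]}}

```text
clock: 18.15
tool_pos: [0.5046, -0.2646, 0.2672]
orientation: [0.001, 0.995, -0.096, 0.002]
contact_force: [-0.3, 0.8, -0.2]
grip_width: 0.0527
finger_force: 0.0
```

```bash
timeout 100 python3 - <<'E'
from fit import *
im=cams.camera("side")
q=cv2.resize(im[70:250,200:430],None,fx=3.4,fy=3.4,interpolation=cv2.INTER_CUBIC)
draw("side",q,TRAY[:4]+TRAY[4:],(.5052,-.26,-.1935),.071,3.4,np.array((200,70))-.35)
cv2.imwrite("pics/end.png",q);print(status.state()["clock"],status.state()["contact_force"])
E
```

```text
18.2 [-0.64584981  1.44032244  2.72683619]
```

View pics/end.png

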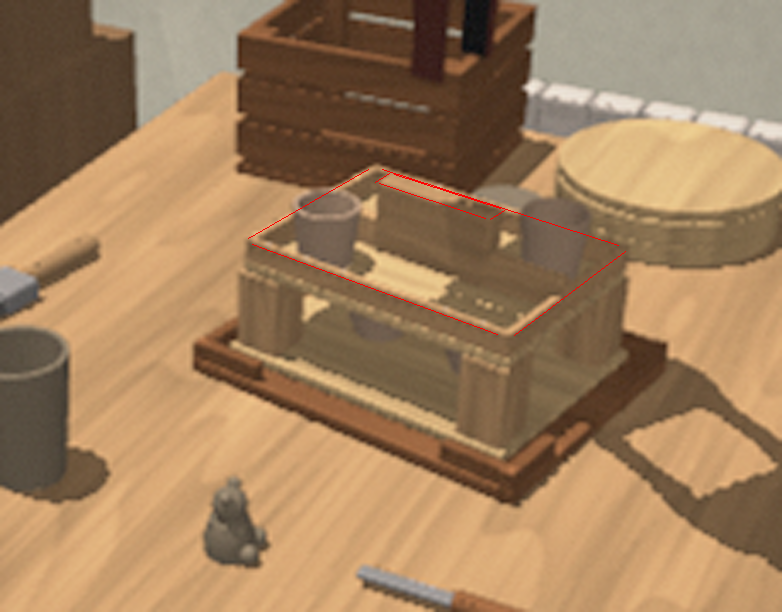

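The tray sits level on all four posts, with the rim matching the home-height outline. Both cups are upright at about (296,137) and (362,138), the bear and beaker are untouched, and the gripper is clear.

```bash
python3 -c "
from workcell import order
print(order.job_done())"
```

```text
the job is handed in; nothing more can be done
None
```

The tray is stacked fully home and level on the lower tray with both cups standing, the gripper is clear, the bear and beaker were left alone, and I handed the job in at about 18 s; no verdict came back.

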